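Line up the bisque cups on the tape with a straightedge

TASK

Three matching small bisque cups stand in a ragged row just short of the strip of masking tape on the counter. Pick up the straightedge by its wooden grip and, touching the cups only with its straight face, push them back until all three stand upright in a straight line centred on the tape; then set the straightedge down upright on the counter and let go. Do not disturb the bowl and the tall cup at the ends of the row.

Things in the scene. Friction and masses are not known exactly. Their poses are not given: they have to be found in the camera images.
- straightedge_grip (a point): Aluminium angle 320 mm long (own y), 0.35 kg, standing on its foot on the robot's side of the cups. Point: mid of its wooden grip block, 78 mm above its underside; block 24 (x) by 40 mm (y), top 22 mm higher. Upright pushing face 36 mm high, 12 mm in front of the point (own +x, to the cups); foot 5 mm thick, to 36 mm behind. Grip at the point: fingertips stay above the cups.
- cup_left_center (a point): Small plain straight-sided unglazed cup without handle, 60 mm across, 51 mm high, open at the top, about 0.12 kg. This point is its centre, 25.5 mm above its base. Starts upright on the counter, the leftmost of the three as seen from the robot, 45 to 80 mm short of the tape's centre line (on the robot's side).
- cup_middle_center (a point): Small plain straight-sided unglazed cup without handle, 60 mm across, 51 mm high, open at the top, about 0.12 kg. This point is its centre, 25.5 mm above its base. Starts upright on the counter, the middle one of the three as seen from the robot, 45 to 80 mm short of the tape's centre line (on the robot's side).
- cup_right_center (a point): Small plain straight-sided unglazed cup without handle, 60 mm across, 51 mm high, open at the top, about 0.12 kg. This point is its centre, 25.5 mm above its base. Starts upright on the counter, the rightmost of the three as seen from the robot, 45 to 80 mm short of the tape's centre line (on the robot's side).
- tape_strip: Strip of tan masking tape stuck flat to the counter, 30 mm wide (x), 400 mm long (y), thinner than 1 mm, fixed. Origin at its centre; x points across it, away from the robot; y along it, to the robot's left. A cup centred on it hides the tape's full width.
- bowl: Small footed bisque bowl, 68 mm across, 43 mm high; bystander, stands beyond one end of the row of cups, about 255 mm from the tape's middle. Origin at its underside.
- tall_cup: Tall fluted bisque cup without handle, 75 mm across, 99 mm high; bystander, stands beyond the other end of the row, about 255 mm from the tape's middle. Origin at its underside.
There are look-alikes about, which are no part of the job. Leave any orange or red look-alike of the part that bears cup_middle_center alone. Leave any purple look-alike of the part that bears cup_left_center alone.

How it is judged (in metres and radians):
On the way, in this order (a step that is already met when the one before it is completed fails the run):
1. the straightedge is held in the gripper (contact force between the fingers and straightedge above 1 N), for 0.2 s.
2. all three cups stand on the tape (x of cup_left_center in the frame of tape_strip between -0.014 and 0.014 m and y of cup_left_center in the frame of tape_strip between -0.19 and 0.19 m and angle between each of cup_left_center, cup_middle_center, cup_right_center's own z axis and vertical below 0.15 rad and height (world z) of each of cup_left_center, cup_middle_center, cup_right_center below 0.035 m and x of cup_middle_center in the frame of tape_strip between -0.014 and 0.014 m and y of cup_middle_center in the frame of tape_strip between -0.19 and 0.19 m and x of cup_right_center in the frame of tape_strip between -0.014 and 0.014 m and y of cup_right_center in the frame of tape_strip between -0.19 and 0.19 m), for 0.2 s.
At the end, for the whole second after the job is handed in: Each of the three small cups stands upright (within 8 degrees) with its centre within 14 mm of the tape's centre line and within the tape's length (190 mm of its middle); the straightedge stands upright on its foot (within 8 degrees) on the counter (all of step 2 and angle between straightedge_grip's own z axis and vertical below 0.15 rad and height (world z) of straightedge_grip below 0.09 m and linear speed of each of cup_left, cup_middle, cup_right below 0.01 m/s); the robot touches nothing.
It fails at once if the robot itself touches one of the three cups (contact force between any of the fingers, the arm and cup_left above 0.5 N or contact force between any of the fingers, the arm and cup_middle above 0.5 N or contact force between any of the fingers, the arm and cup_right above 0.5 N).
It fails at once if the bowl or the tall cup is moved by more than 20 mm (distance of any of bowl, tall_cup from where it was at the start of the episode above 0.02 m).
It also fails if it takes over 35 s, if anything falls off the work surface, if the arm or the gripper's body presses on something with over 40 N, if the wrist force passes 120 N, or if a joint passes its speed limit or range.

ROBOT

A 6-joint arm with a two-finger parallel gripper is mounted at the origin on a cart in front of the work surface, level with it; the furniture and walls round the work are solid. World frame = base frame: x ahead of the robot, y to its left, z up, the work surface at z = 0. Lengths are in mm, angles in rad, forces in N, time in s.
With the tool pointing down it reaches from about 275 to 750 mm from the base axis. Payload 10.2 kg.
Tool frame: the origin (TCP) lies between the finger pads; the fingertips stand 17 mm ahead of it and the grasp point (between the pads) lies 2 mm behind it (tips_ahead is the distance from the TCP to the fingertips, in mm); z points along the fingers, y is the line along which they close (so a half turn about z gives the same grasp; the last joint's range is limited). The gripper opens to 85 mm and grips with 20 to 120 N. Pads are 22 mm wide; open, the fingers measure 114 mm over their backs; the gripper's body (76 mm by 85 mm) begins 54 mm behind the grasp point. The pads swing forward as they close: fully open they stand 13 mm farther back than shut.
Start: joints at [0.99, 0.313, 1.498, -0, 1.331, -0.223], TCP at [183.876, 491.753, 248.294] pointing down, gripper open.
Joint ranges: [-2.94, 2.94], [-0.97, 2.17], [0.19, 2.56], [-1.23, 4.37], [0.02, 3.11], [-2.88, 2.88]. Speed limits (rad/s): [2.39, 2.39, 3.01, 3.14, 3.14, 3.14].

INTERFACE

Orientations are given as a unit quaternion [w, x, y, z].
In Python, from rig import sense, capture, finish_job, boxes_of, tips_ahead gives the robot as it stands.
- The arm moves only by the tool drive_tool, never from a script. Its argument "commands" is text: rows parted by semicolons, each of 7 numbers parted by spaces: the shift along the world's x, y, z in units of 0.1 m (1.0 is 0.1 m), then the turn, a rotation vector about the world's x, y, z in units of pi/4 rad (1.0 is pi/4 rad), then the opening in per cent of the stroke, from 0 (shut) to 100 (fully open). A call has 1 to 20 rows; each row shifts and turns the commanded pose from where the row before left it; what a row does not reach is not made up. A row lasts 1/12 s, in which the tool goes at most 41.7 mm and 7.16 degrees, less where a joint would pass 70% of its speed; a pose out of reach is approached as far as the arm can. A call with a number of a shift or a turn outside -1 to 1 is refused whole. A call with a gripper value outside its range is refused whole. The fingers move at their own pace and stop on an object; "force" is the grip in N (left out, the last holds). Time passes only in rows, so rows that do not move let the fingers close. It gives the time, the measured TCP pose, the force, the opening and the grip force at its end, in the units of the state.
- sense(): the state, without advancing time (a new reading comes with each control period).
- capture(name): name is "scene" or "top" or "wrist"; returns a dict with "pixels" (480x640x3 uint8, blue, green, red), "fov_y" (degrees; the focal length in pixels is half the picture's height over the tangent of half this angle, whatever the lens; pixels are square), "cx", "cy" (the principal point, pixels), "position" and "attitude" of the camera in the world; the wrist camera has in their place "tool_from_camera" (4x4, takes a point from camera to tool coordinates, whose origin is the TCP and whose axes are the flange's). Camera axes: x right, y down, z forward; pixel columns grow to the right and rows downward; lengths in mm; the calibration is good to about 2 mm. A picture is of the moment at which its call begins: read the wrist's pose just before it. There is no depth.
- finish_job(): hands the job in; it is judged then, once.
Trained networks look in a picture, given as the dict that the camera call returned (one of the last four; its "shot" number tells which), for a name from the list of things; names that differ only in an ending like _2 or _b are one class to them, and where a whole thing is asked for, a point or a joint stands for the part that bears it (a point fixed in the world has none). Each returns a list of dicts, best first, with "confidence" (0 to 1); they miss things now and then, are a little off and sometimes report something else, mostly with a low value. They report only what shows in the picture. A call takes as long as a camera call. They do not tell look-alikes from the thing itself.
- boxes_of(picture, name): "position" ([column, row] in pixels, amid what is visible of it).
The state is a dict: "time_s": time; "joints": joint angles; "dq": joint speeds; "tau": joint torques, N m; "eef_pos": TCP position; "ee_rot": TCP orientation; "force": force on the tool from outside, world axes, zero at the start; "wrist_torque": the same for the moment, N m; "grip_width": opening from 0.0 (shut) to 1.0 (fully open); "grip_force": force on a finger pad.
Only numpy, scipy, OpenCV 4.12 (cv2) and the standard library are available. Lean on these libraries where they do the work, as an engineer would, in place of code of your own. Each camera call takes 0.05 s, during which the arm holds its last target. There are 200 camera calls.

## Working session

There is one attempt and no reset: what is moved stays moved. The work goes in short steps, Python scripts to look and compute and a tool call to move; the robot and the scene stay as the last step left them, time stands still between calls to the robot, and variables do not carry over. Pictures are saved under pics/ and viewed, at most 10 in all, crops included, and the job is handed in when it is done.

Besides the shell and the picture viewer there is one more tool, called after "Emit:" by a JSON object that holds its "op" and its "data". drive_tool: Moves the arm, as the interface text tells. Shifts and turns lie within -1 to 1; 1 stands for 0.1 m of shift or pi/4 rad of turn. Its arguments: {"type":"object","properties":{"commands":{"type":"string"},"force":{"type":"number"}},"required":["commands"]}

```bash
mkdir -p pics; cat > h.py <<'E'
import numpy as np, cv2
from scipy.spatial.transform import Rotation as R
from rig import *
def ray(p,px):
    f=p["pixels"].shape[0]/2/np.tan(np.radians(p["fov_y"])/2)
    d=np.array([(px[0]-p["cx"])/f,(px[1]-p["cy"])/f,1.])
    a=np.array(p["attitude"],float)
    M=a if a.shape==(3,3) else R.from_quat(np.r_[a[1:],a[0]]).as_matrix()
    return np.array(p["position"],float),M@d
def at(p,px,z):
    o,d=ray(p,px); return (o+d*(z-o[2])/d[2]).round(1)
def px(p,X):
    f=p["pixels"].shape[0]/2/np.tan(np.radians(p["fov_y"])/2)
    a=np.array(p["attitude"],float)
    M=a if a.shape==(3,3) else R.from_quat(np.r_[a[1:],a[0]]).as_matrix()
    c=M.T@(np.array(X,float)-p["position"]); return np.array([p["cx"]+f*c[0]/c[2],p["cy"]+f*c[1]/c[2]])
E
python3 - <<'E'
from h import *
s=sense(); print(s)
H=dict(straightedge_grip=78,cup_left_center=25.5,cup_middle_center=25.5,cup_right_center=25.5,tape_strip=0,bowl=21,tall_cup=50)
for n in("top","scene"):
    p=capture(n); cv2.imwrite(f"pics/{n}0.png",p["pixels"]); print(n,p["fov_y"],p["cx"],p["cy"],p["position"],p["attitude"])
    for k,z in H.items():
        for b in boxes_of(p,k)[:6]: print(k,round(b["confidence"],2),np.round(b["position"],1),at(p,b["position"],z))
E
```

```text
{'time_s': 0.0, 'joints': array([ 9.89616748e-01,  3.13460694e-01,  1.49845632e+00,  6.96620645e-06,
        1.33097669e+00, -2.23410461e-01]), 'dq': array([-0.0007594 ,  0.00057931,  0.00178026, -0.00039848,  0.0002574 ,
       -0.00034353]), 'tau': array([ 1.28915242e-03, -4.12258029e+01, -2.59752399e+01, -6.53616144e-05,
        3.98667500e-03, -6.12600232e-06]), 'eef_pos': array([183.72937746, 491.54912537, 247.72234201]), 'ee_rot': array([-2.57814255e-04,  1.77932822e-01,  9.84042422e-01, -5.97267224e-04]), 'force': array([ 0.70309672,  0.16963364, -0.28033037]), 'wrist_torque': array([ 0.01290479, -0.00727253,  0.02056663]), 'grip_force': 0.0, 'grip_width': 1.0044648663428621}
top 49.74031279865673 315.1793132571891 237.23440925060368 [ 329.52691465   19.22229712 1105.80093924] [ 0.06508301 -0.7014779   0.70614877 -0.07104129]
straightedge_grip 0.9 [345.1 283. ] [437.1 -49.1  78. ]
cup_left_center 0.94 [210.9 299.5] [410.1 226.5  25.5]
cup_left_center 0.82 [308.3 236.5] [542.1  23.9  25.5]
cup_middle_center 0.76 [240.3 261.9] [488.5 167.2  25.5]
cup_middle_center 0.73 [344.5 23
[... 329 characters left out ...]
 233.6721144925036 [-204.80778031 -396.44749539 1070.89572993] [-0.29779109  0.82182914 -0.45381801  0.17310846]
straightedge_grip 0.88 [345.5 299.2] [400.1 -87.4  78. ]
cup_left_center 0.84 [221.8 243.2] [414.  230.4  25.5]
cup_left_center 0.7 [329.9 242.4] [542.3  33.6  25.5]
cup_middle_center 0.81 [369.  252.1] [564.6 -51.7  25.5]
cup_middle_center 0.62 [269.6 233.3] [492.9 159.3  25.5]
cup_middle_center 0.61 [454.8 338.8] [ 466.2 -296.8   25.5]
cup_right_center 0.73 [402.2 269.4] [ 561.5 -133.6   25.5]
tape_strip 0.73 [385.4 249.7] [608.9 -70.6   0. ]
bowl 0.59 [494.6 277.3] [ 650.9 -306.2   21. ]
bowl 0.54 [274.6 184.6] [626.4 238.8  21. ]
tall_cup 0.83 [272.8 185.6] [598.6 222.9  50. ]
```

View pics/top0.png

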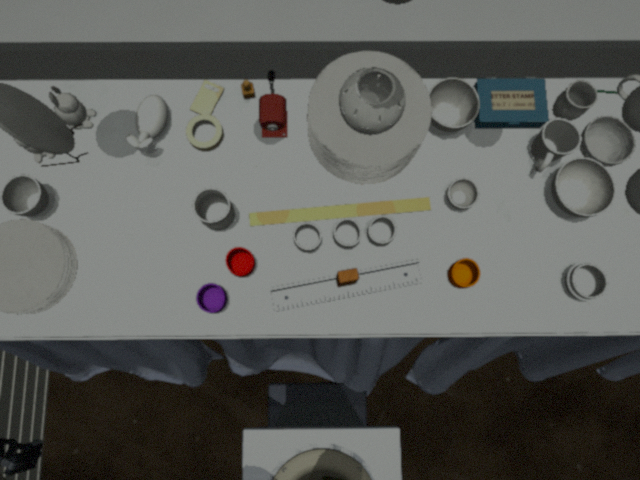

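```bash
python3 - <<'E'
import cv2
a=cv2.imread("pics/top0.png")[170:320,190:490]; a=cv2.resize(a,(800,400),interpolation=cv2.INTER_CUBIC); cv2.imwrite("pics/crop0.png",a)
E
```

```text
(no output)
```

View pics/crop0.png

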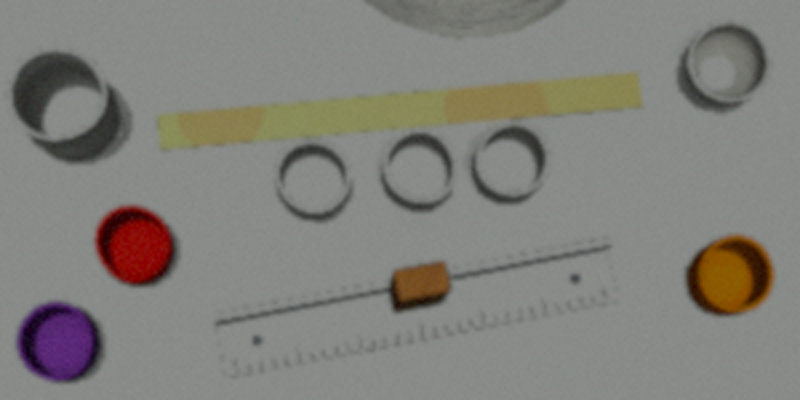

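View pics/scene0.png

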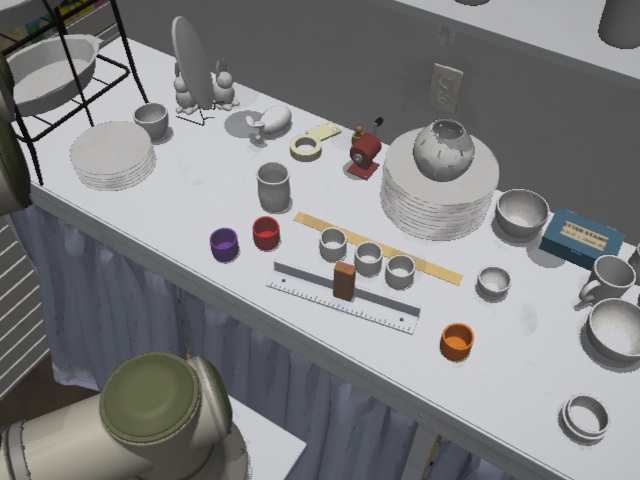

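The colour-coded cups at top-view pixels red (240,262), purple (211,299) and orange (463,273) are decoys. The three white cups at (308,237), (346,234) and (380,231), just short of the tape, are the right ones, and the crop confirms this. The straightedge grip is at (347,277), the tall cup at (213,207) and the bowl at (461,194).

```bash
python3 - <<'E'
from h import *
p=capture("top"); q=capture("scene")
c=lambda a,b:(190+a*.375,170+b*.375)
print("tape",[at(p,c(*v),0) for v in((158,117),(161,150),(640,73),(643,106))])
print("face top",[at(p,c(*v),36) for v in((217,323),(610,244))])
print("block top",[at(p,c(*v),100) for v in((392,270),(446,262),(450,290),(397,300))])
print("cup rims",[at(p,c(*v),51) for v in((315,182),(418,171),(509,163))])
print("scene face",[at(q,v,36) for v in((274.5,265),(418.5,312))])
print("scene cups",[at(q,v,51) for v in((334,235.5),(369.5,250),(400.5,263))])
# scene tape
hsv=cv2.cvtColor(q["pixels"],cv2.COLOR_BGR2HSV)
for P,n in((p,"top"),(q,"scene")):
    h=cv2.cvtColor(P["pixels"],cv2.COLOR_BGR2HSV)
    m=cv2.inRange(h,(12,60,80),(32,255,255))
    k,l,st,ce=cv2.connectedComponentsWithStats(m)
    for i in range(1,k):
        if st[i,4]>40: 
            pts=np.argwhere(l==i)[:,::-1]
            W=np.array([at(P,v,0) for v in pts])[:,:2].astype(np.float32)
            print(n,st[i],cv2.minAreaRect(W), [at(P,ce[i],100)])
E
```

```text
tape [array([598.4, 153.3,   0. ]), array([570.7, 150.4,   0. ]), array([ 633.8, -245.8,    0. ]), array([ 605.6, -246.8,    0. ])]
face top [array([425.7, 100.6,  36. ]), array([ 485.4, -206.7,   36. ])]
block top [array([457.9, -32.2, 100. ]), array([463.5, -71.9, 100. ]), array([442.9, -74.4, 100. ]), array([435.8, -35.5, 100. ])]
cup rims [array([533.4,  24.2,  51. ]), array([541.6, -56.2,  51. ]), array([ 547.6, -127.4,   51. ])]
scene face [array([420.1,  95. ,  36. ]), array([ 477. , -211.8,   36. ])]
scene cups [array([545.2,  25.7,  51. ]), array([551.4, -58.2,  51. ]), array([ 555.7, -129.4,   51. ])]
top [241  79  13  16 100] ((901.3998413085938, 164.31307983398438), (36.17030715942383, 26.58049201965332), 11.888473510742188) [array([847.9, 150.6, 100. ])]
top [492  92  42  16 252] ((868.2086181640625, -447.88543701171875), (94.50827026367188, 35.523433685302734), 84.99701690673828) [array([ 821. , -411.4,  100. ])]
top [ 250  197  181   29 2224] ((603.8673706054688, -45.67533874511719), (29.687816619873047, 397.2471008300781), 4.712209224700928) [array([579.1, -41.3, 100.
[... 272 characters left out ...]
10.865808486938477) [array([450.6, -53.3, 100. ])]
scene [352 126  10  13  60] ((919.1239624023438, 180.70701599121094), (52.23229217529297, 18.474769592285156), 19.12979507446289) [array([814.6, 127.3, 100. ])]
scene [ 294  212  169   73 1297] ((604.10400390625, -46.10057067871094), (29.87811851501465, 398.96575927734375), 4.877153396606445) [array([531.6, -96.7, 100. ])]
scene [334 262  22  14 187] ((515.3809204101562, -20.87967872619629), (27.405597686767578, 43.315162658691406), 13.790826797485352) [array([448.9, -56.1, 100. ])]
scene [441 323  33  28 355] ((492.9222717285156, -297.7511901855469), (60.07073974609375, 64.06980895996094), 76.4140396118164) [array([ 420.4, -307.5,  100. ])]
```

Emit:
{"op": "drive_tool", "data": {"commands": "0.13 -0.27 0 0 0 0.035 100;0.13 -0.27 0 0 0 0.035 100;0.13 -0.27 0 0 0 0.035 100;0.13 -0.27 0 0 0 0.035 100;0.13 -0.27 0 0 0 0.035 100;0.13 -0.27 0 0 0 0.035 100;0.13 -0.27 0 0 0 0.035 100;0.13 -0.27 0 0 0 0.035 100;0.13 -0.27 0 0 0 0.035 100;0.13 -0.27 0 0 0 0.035 100;0.13 -0.27 0 0 0 0.035 100;0.13 -0.27 0 0 0 0.035 100;0.13 -0.27 0 0 0 0.035 100;0.13 -0.27 0 0 0 0.035 100;0.13 -0.27 0 0 0 0.035 100;0.13 -0.27 0 0 0 0.035 100;0.13 -0.27 0 0 0 0.035 100;0.13 -0.27 0 0 0 0.035 100;0.13 -0.27 0 0 0 0.035 100;0 0 0 0 0 0.03 100"}}

```text
time_s: 2.57
eef_pos: [432.4, -24.9, 248.2]
ee_rot: [0.0, -0.093, 0.996, -0.001]
force: [0.1, 1.1, -0.5]
grip_width: 1.002
grip_force: 0.0
```

```bash
cat >> h.py <<'E'
def wrist():
    s=sense(); p=capture("wrist"); q=s["ee_rot"]; T=np.eye(4)
    T[:3,:3]=R.from_quat(np.r_[q[1:],q[0]]).as_matrix(); T[:3,3]=s["eef_pos"]
    W=T@np.array(p["tool_from_camera"]); p["position"]=W[:3,3]; p["attitude"]=W[:3,:3]; return s,p
E
python3 - <<'E'
from h import *
s,p=wrist(); print(s["time_s"],s["eef_pos"],R.from_quat(np.r_[s["ee_rot"][1:],s["ee_rot"][0]]).as_matrix().round(3),s["joints"],p["position"])
cv2.imwrite("pics/w1.png",p["pixels"])
for k,z in dict(straightedge_grip=78,cup_left_center=25.5,cup_middle_center=25.5,tape_strip=0).items():
    for b in boxes_of(p,k)[:6]: print(k,round(b["confidence"],2),np.round(b["position"],1),at(p,b["position"],z))
E
```

```text
2.5667 [432.42407679 -24.92211625 248.15889885] [[-0.983 -0.185  0.001]
 [-0.185  0.983 -0.001]
 [-0.    -0.001 -1.   ]] [-3.28910170e-01  1.08180527e-01  1.75298916e+00 -9.11581787e-04
  1.27952996e+00 -2.08525597e+00] [364.44272857 -36.47397145 372.41919205]
straightedge_grip 0.64 [286.6 214.8] [429.  -50.6  78. ]
cup_left_center 0.91 [582.4 241.1] [413.5 228.   25.5]
cup_left_center 0.62 [350.4 325.9] [542.2  29.4  25.5]
cup_middle_center 0.97 [266.  315.8] [547.  -56.8  25.5]
cup_middle_center 0.88 [498.  301.9] [488.9 168.7  25.5]
cup_middle_center 0.84 [ 23.8 187.4] [ 459.9 -294.4   25.5]
tape_strip 0.7 [296.1 356.9] [604.3 -17.6  -0. ]
tape_strip 0.41 [202.  298.8] [ 553.3 -128.6    0. ]
```

View pics/w1.png

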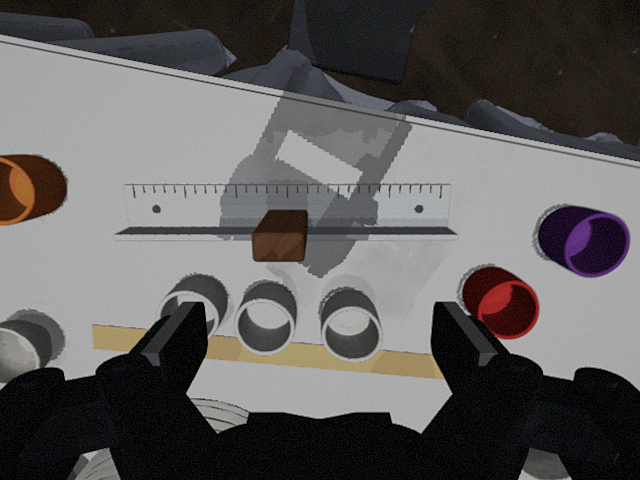

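The wrist view shows the grip's top face at pixels (253–306, 236–261), and the face's top edge running from (115,239) to (457,237). All three white cups are in front of it.

```bash
python3 - <<'E'
from h import *
s,p=wrist()
print([at(p,v,100) for v in((253,236),(306,236),(304,261),(254,261))],at(p,(279.5,248.5),100))
a,b=at(p,(115,239),36),at(p,(457,237),36); print("face",a,b,(a+b)/2,np.degrees(np.arctan2(a[0]-b[0],b[1]-a[1])),np.linalg.norm(a-b))
a,b=at(p,(126,184),5),at(p,(449,184.5),5); print("foot rear",a,b,(a+b)/2,np.linalg.norm(a-b))
t=capture("top")
print("cups",[at(p,v,51) for v in((350,333),(266,324),(189,319))])
for X in((450,-55,100),(442,-57,100)): print(px(t,X),px(p,X))
E
```

```text
[array([443. , -66.9, 100. ]), array([435.5, -28.1, 100. ]), array([455.2, -26.1, 100. ]), array([462.3, -63.4, 100. ])] [448.9 -46.  100. ]
face [ 488.5 -199.9   36. ] [427.5 110.   36. ] [458.   -44.95  36.  ] 11.135608690524887 315.84649752688404
foot rear [ 442.3 -207.3    5. ] [384.1 100.4   5. ] [413.2  -53.45   5.  ] 313.15575996618685
cups [array([534.6,  30.7,  51. ]), array([540.1, -49. ,  51. ]), array([ 548.5, -120.8,   51. ])]
[348.74287685 275.17894227] [267.40028134 247.7573924 ]
[349.84936834 279.25735075] [266.37141643 237.20261018]
```

```bash
cat >> h.py <<'E'
def yaw(s): 
    M=R.from_quat(np.r_[s["ee_rot"][1:],s["ee_rot"][0]]).as_matrix(); return np.degrees(np.arctan2(-M[0,1],M[1,1]))
def brown(p):
    h=cv2.cvtColor(p["pixels"],cv2.COLOR_BGR2HSV); return cv2.inRange(h,(3,90,25),(16,255,255))
E
python3 - <<'E'
from h import *
s,p=wrist(); print(s["eef_pos"],yaw(s))
cv2.imwrite("pics/w2.png",p["pixels"])
g=cv2.cvtColor(p["pixels"],cv2.COLOR_BGR2GRAY)
cv2.imwrite("pics/w2c.png",cv2.resize(g[160:380,90:490],(800,440),interpolation=cv2.INTER_CUBIC))
E
```

```text
[430.62015745 -20.45997012 248.43913475] 10.826517629209404
```

View pics/w2c.png

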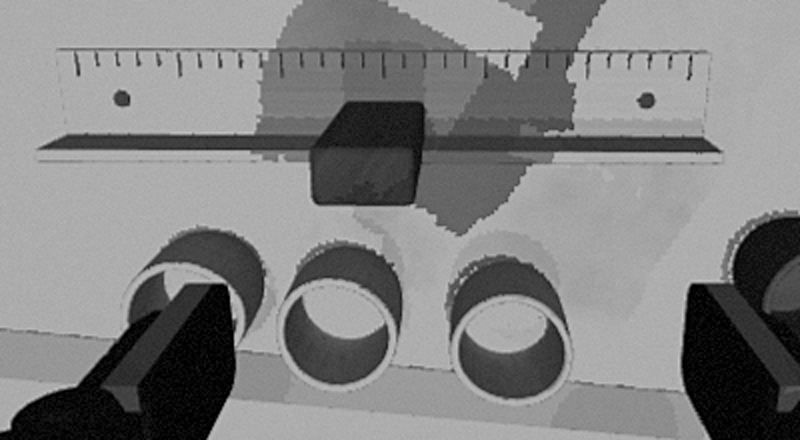

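This crop, taken with the arm still, shows the block's top face at crop pixels (311–421, 150–205), and the front top edge of the face from (37,162) to (722,163).

```bash
python3 - <<'E'
from h import *
s,p=wrist(); c=lambda a,b:(90+(a+.5)/2-.5,160+(b+.5)/2-.5)
V=[at(p,c(*v),100) for v in((311,150),(421,150),(414,205),(313,204))]
print(V,sum(V)/4)
a,b=at(p,c(37,162),36),at(p,c(722,163),36); th=np.arctan2(a[0]-b[0],b[1]-a[1]);print("face",(a+b)/2,np.degrees(th),np.linalg.norm(a-b),"point",(a+b)[:2]/2-12*np.array([np.cos(th),np.sin(th)]))
a,b=at(p,c(57,48),5),at(p,c(710,52),5); print("rear",(a+b)/2,np.degrees(np.arctan2(a[0]-b[0],b[1]-a[1])),np.linalg.norm(a-b),"point",(a+b)[:2]/2+36*np.array([np.cos(th),np.sin(th)]))
print("cups",[at(p,c(*v),51) for v in((510,349),(340,333),(184,315))])
a,b=at(p,c(400,366),0),at(p,c(270,358),0);print("tape near edge",a,b)
E
```

```text
[array([443.3, -72.9, 100. ]), array([435.6, -32.6, 100. ]), array([457.4, -31.4, 100. ]), array([464.2, -69.3, 100. ])] [450.125 -51.55  100.   ]
face [462.15 -50.45  36.  ] 10.742876590957165 317.0568718700164 point [450.36031704 -52.68682267]
rear [414.95 -59.2    5.  ] 10.49740668372951 316.7005683607151 point [450.31904888 -52.48953198]
cups [array([537.,  26.,  51.]), array([543.8, -54.6,  51. ]), array([ 548.3, -127.8,   51. ])]
tape near edge [586.4 -22.4   0. ] [595.  -93.8   0. ]
```

Emit:
{"op": "drive_tool", "data": {"commands": "0.1 -0.16 0 0 0 0 100;0.1 -0.16 0 0 0 0 100;0 0 -0.3 0 0 0 100;0 0 -0.3 0 0 0 100;0 0 -0.3 0 0 0 100;0 0 -0.3 0 0 0 100;0 0 -0.3 0 0 0 100;0 0 -0.2 0 0 0 100;0 0 -0.03 0 0 0 100;0 0 0 0 0 0 100;0 0 0 0 0 0 100;0 0 0 0 0 0 100", "force": 50}}

```text
time_s: 4.02
eef_pos: [451.7, -53.4, 76.7]
ee_rot: [0.001, -0.094, 0.996, -0.001]
force: [0.5, 0.7, 0.7]
grip_width: 1.003
grip_force: 0.0
```

Emit:
{"op": "drive_tool", "data": {"commands": "-0.01 0.01 -0.01 0 0 0 20;0 0 0 0 0 0 20;0 0 0 0 0 0 20;0 0 0 0 0 0 20;0 0 0 0 0 0 20;0 0 0 0 0 0 20;0 0 0 0 0 0 20;0 0 0 0 0 0 20;0 0 0 0 0 0 20;0 0 0 0 0 0 20", "force": 60}}

```text
time_s: 4.85
eef_pos: [450.3, -52.4, 74.9]
ee_rot: [0.001, -0.094, 0.996, -0.0]
force: [0.6, -0.1, 6.0]
grip_width: 0.464
grip_force: 61.5
```

```bash
python3 - <<'E'
from h import *
s=sense(); print(s["eef_pos"],yaw(s),s["grip_width"],s["grip_force"],tips_ahead() if callable(tips_ahead) else tips_ahead)
E
```

```text
[450.34116196 -52.39405021  74.86285196] 10.775855468654418 0.4635695824686829 61.45991921424866 17.0
```

Emit:
{"op": "drive_tool", "data": {"commands": "0 0 0.02 0 0 0 20;0 0 0.02 0 0 -0.04 20;0.05 0 0 0 0 -0.05 20;0.1 -0.01 0 0 0 -0.043 20;0.14 -0.02 0 0 0 0 20;0.1 0 0 0 0 0 20;0 0 0 0 0 0 20;0 0 0 0 0 0 20"}}

```text
time_s: 5.52
eef_pos: [488.3, -55.0, 77.7]
ee_rot: [-0.001, -0.042, 0.999, 0.0]
force: [-1.0, 0.7, -3.0]
grip_width: 0.461
grip_force: 60.8
```

```bash
cat >> h.py <<'E'
def tf(X):
    u=np.array([np.cos(np.radians(4.8)),np.sin(np.radians(4.8))]); d=np.array(X[:2])-[604,-46]; return np.array([d@u,d@[-u[1],u[0]]]).round(1)
E
python3 - <<'E'
from h import *
s,p=wrist(); print(s["eef_pos"],yaw(s),tf(s["eef_pos"]),s["force"])
t=capture("top"); a=t["pixels"][180:320,250:450]; cv2.imwrite("pics/t2.png",cv2.resize(a,(400,280),interpolation=cv2.INTER_CUBIC))
cv2.imwrite("pics/w3.png",np.vstack([cv2.resize(p["pixels"],(400,300)),cv2.imread("pics/t2.png")]))
E
```

```text
[488.32309853 -55.01336922  77.74263544] 4.807014239332638 [-116.     0.7] [-0.97687029  0.708563   -3.03898811]
```

View pics/w3.png

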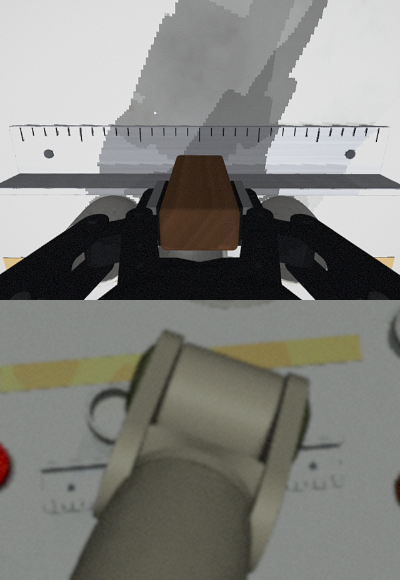

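The block is held squarely and the straightedge is parallel to the tape, with all the cups in front of the face. Next is the push.

Emit:
{"op": "drive_tool", "data": {"commands": "0.051 0.004 -0.01 0 0 0 20;0.051 0.004 0 0 0 0 20;0.051 0.004 0 0 0 0 20;0.051 0.004 0 0 0 0 20;0.051 0.004 0 0 0 0 20;0.051 0.004 0 0 0 0 20;0.051 0.004 0 0 0 0 20;0.051 0.005 0 0 0 0 20;0.051 0.005 0 0 0 0 20;0.051 0.005 0 0 0 0 20;0.051 0.005 0 0 0 0 20;0.051 0.005 0 0 0 0 20;0.04 0.003 0 0 0 0 20;0.04 0.003 0 0 0 0 20;0.02 0 0 0 0 0 20;0 0 0 0 0 0 20;0 0 0 0 0 0 20"}}

```text
time_s: 7.03
eef_pos: [560.4, -49.4, 77.4]
ee_rot: [0.0, -0.042, 0.999, -0.0]
force: [0.5, 0.3, -3.8]
grip_width: 0.463
grip_force: 60.8
```

```bash
python3 - <<'E'
from h import *
s,p=wrist(); print(s["eef_pos"],yaw(s),tf(s["eef_pos"]),s["force"])
t=capture("top"); q=capture("scene"); 
cv2.imwrite("pics/w4.png",np.vstack([cv2.resize(q["pixels"][180:330,270:530],(780,450),interpolation=cv2.INTER_CUBIC)]))
for P,n in((t,"top"),(q,"scene")):
  for k in("cup_left_center","cup_middle_center","cup_right_center"):
    for b in boxes_of(P,k): 
        X=at(P,b["position"],25.5); print(n,k,round(b["confidence"],2),b["position"],tf(X))
E
```

```text
[560.38639285 -49.38753439  77.38410921] 4.78707854458985 [-43.7   0.3] [ 0.53684586  0.3082842  -3.77066958]
top cup_left_center 0.55 [296.1, 207.2] [10.4 95.3]
top cup_middle_center 0.68 [464.0, 273.6] [-164.3 -244.1]
top cup_middle_center 0.64 [239.6, 262.7] [-98.8 223.8]
scene cup_left_center 0.81 [337.3, 226.2] [-5.3 90.9]
scene cup_left_center 0.66 [224.3, 244.0] [-165.6  285.4]
scene cup_middle_center 0.91 [268.6, 230.6] [-87.8 219.7]
scene cup_middle_center 0.64 [454.5, 341.9] [-165.1 -240.1]
scene cup_right_center 0.83 [413.4, 248.3] [ 14.8 -83.4]
```

View pics/w4.png

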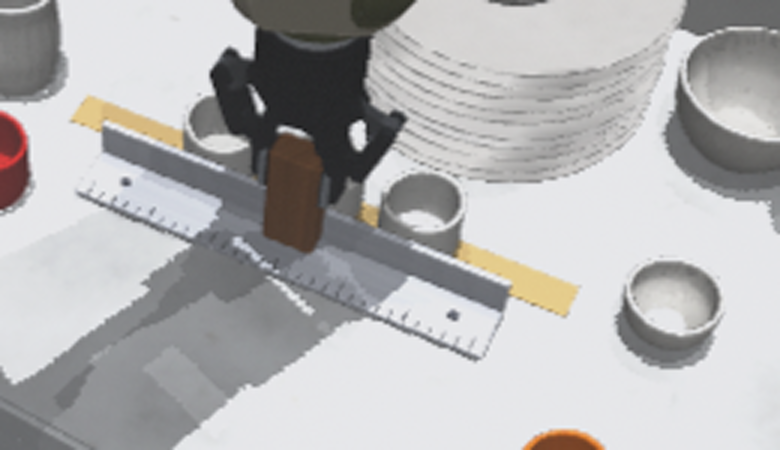

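The scene view shows the cups standing upright on the tape against the face, partly hidden by the gripper. I'll back off while still holding the straightedge, then measure.

Emit:
{"op": "drive_tool", "data": {"commands": "-0.05 -0.004 0 0 0 0 20;-0.1 -0.008 0 0 0 0 20;-0.2 -0.017 0 0 0 0 20;-0.3 -0.025 0 0 0 0 20;-0.3 -0.025 0 0 0 0 20;-0.2 -0.017 0 0 0 0 20;0 0 0 0 0 0 20;0 0 0 0 0 0 20"}}

```text
time_s: 8.15
eef_pos: [444.7, -59.1, 77.7]
ee_rot: [0.0, -0.041, 0.999, -0.0]
force: [0.4, 0.9, -3.4]
grip_width: 0.459
grip_force: 60.8
```

```bash
python3 - <<'E'
from h import *
s,p=wrist(); print(s["eef_pos"],yaw(s),tf(s["eef_pos"]),s["force"])
q=capture("scene"); t=capture("top")
a=cv2.resize(q["pixels"][190:300,280:480],(800,440),interpolation=cv2.INTER_CUBIC)
# overlay: expected rim circles and base circles for cups centred on line
for y in(77,-3.5,-77):
  for z,c in((51,(0,0,255)),(0,(255,0,0))):
    o=np.array([604,-46])+y*np.array([-.0837,.9965])
    pts=[(px(q,(o[0]+30*np.cos(f),o[1]+30*np.sin(f),z))-[280,190]+.5)*4 for f in np.linspace(0,6.28,60)]
    cv2.polylines(a,[np.int32(pts)],True,c,1)
cv2.imwrite("pics/s5.png",a)
for P,n in((t,"top"),(q,"scene")):
  for k in("cup_left_center","cup_middle_center","cup_right_center"):
    for b in boxes_of(P,k): print(n,k,round(b["confidence"],2),np.round(b["position"],1),tf(at(P,b["position"],25.5)))
E
```

```text
[444.65427924 -59.09865627  77.67138852] 4.743418089158084 [-159.9    0.3] [ 0.42581332  0.88879915 -3.36260525]
top cup_left_center 0.88 [305.8 210.6] [ 1.1 75.2]
top cup_left_center 0.78 [209.8 299.7] [-170.6  290.1]
top cup_middle_center 0.97 [240.1 261.3] [-96.  222.5]
top cup_middle_center 0.86 [342.  208.7] [-1.6 -2.7]
top cup_middle_center 0.6 [460.9 274.3] [-165.1 -237.3]
top cup_middle_center 0.28 [296.4 285.6] [-157.6  108.9]
top cup_right_center 0.55 [380.6 205.5] [ -2.  -86.2]
top cup_right_center 0.27 [304.5 210.8] [ 0.9 78. ]
scene cup_left_center 0.61 [222.4 241.1] [-160.6  293.5]
scene cup_middle_center 0.96 [271.3 231.2] [-86.5 213.6]
scene cup_middle_center 0.8 [377.3 239.8] [ 0.2 -4.2]
scene cup_middle_center 0.69 [455.4 344.6] [-169.9 -243.6]
scene cup_right_center 0.65 [413.1 253.1] [  2.1 -87.8]
```

View pics/s5.png

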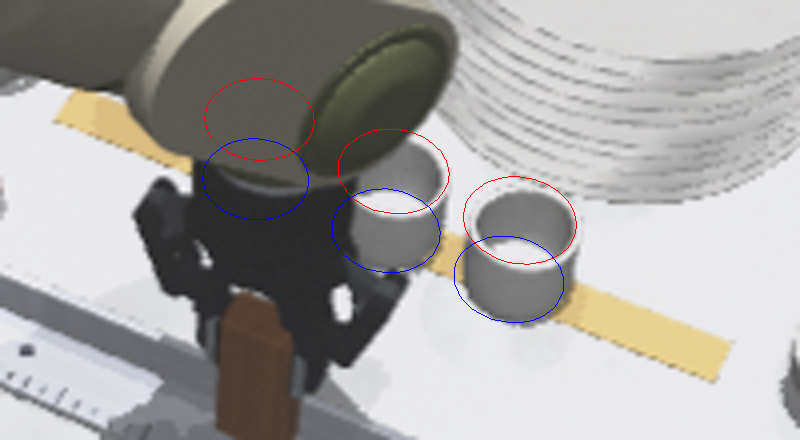

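All three cups read within about 2 mm of the tape's centre line and stand upright. Now I'll set the straightedge down here.

Emit:
{"op": "drive_tool", "data": {"commands": "0 0 -0.01 0 0 0 20;0 0 -0.01 0 0 0 20;0 0 -0.005 0 0 0 20;0 0 -0.005 0 0 0 20;0 0 0 0 0 0 20;0 0 0 0 0 0 20;0 0 0 0 0 0 20"}}

```text
time_s: 9.18
eef_pos: [445.2, -58.9, 74.9]
ee_rot: [0.0, -0.042, 0.999, -0.0]
force: [-2.7, 2.0, 6.1]
grip_width: 0.457
grip_force: 62.1
```

Same height and contact force as at the grasp, so it is on the counter. I'll open slowly and rise.

Emit:
{"op": "drive_tool", "data": {"commands": "0 0 0 0 0 0 60;0 0 0 0 0 0 60;0 0 0 0 0 0 100;0 0 0 0 0 0 100;0 0 0 0 0 0 100;0 0 0 0 0 0 100;0 0 0 0 0 0 100;0 0 0.1 0 0 0 100;0 0 0.2 0 0 0 100;0 0 0.3 0 0 0 100;0 0 0.3 0 0 0 100;0 0 0.3 0 0 0 100;0 0 0.3 0 0 0 100;-0.3 0 0.2 0 0 0 100;-0.3 0 0 0 0 0 100;-0.3 0 0 0 0 0 100;0 0 0 0 0 0 100;0 0 0 0 0 0 100;0 0 0 0 0 0 100"}}

```text
time_s: 10.77
eef_pos: [355.6, -59.1, 244.5]
ee_rot: [0.0, -0.042, 0.999, -0.0]
force: [0.7, -0.6, -0.1]
grip_width: 0.998
grip_force: 0.0
```

```bash
python3 - <<'E'
from h import *
s=sense(); print(s["time_s"],s["eef_pos"],s["force"])
q=capture("scene"); t=capture("top")
cv2.imwrite("pics/s6.png",np.vstack([cv2.resize(q["pixels"][170:350,240:520],(700,450),interpolation=cv2.INTER_CUBIC)]))
for P,n in((t,"top"),(q,"scene")):
  for k in("cup_left_center","cup_middle_center","cup_right_center"):
    for b in boxes_of(P,k): print(n,k,round(b["confidence"],2),np.round(b["position"],1),tf(at(P,b["position"],25.5)))
E
```

```text
10.7667 [355.55911121 -59.13303923 244.52473654] [ 0.68282455 -0.62538104 -0.09529727]
top cup_left_center 0.93 [301.8 210.9] [ 1.2 83.8]
top cup_left_center 0.7 [210.3 300.1] [-171.5  289.1]
top cup_middle_center 0.94 [242.  259.5] [-92.6 218.3]
top cup_middle_center 0.82 [343.3 209.5] [-3.7 -5.3]
top cup_right_center 0.74 [379.6 204.8] [ -0.3 -84.3]
scene cup_left_center 0.88 [223.1 243.9] [-166.6  287.8]
scene cup_left_center 0.6 [349.7 219.9] [24.6 74.5]
scene cup_middle_center 0.95 [376.  239.5] [-0.3 -1.4]
scene cup_middle_center 0.93 [268.2 232.4] [-92.7 217.9]
scene cup_middle_center 0.69 [457.  342.1] [-163.2 -244.6]
scene cup_right_center 0.64 [411.4 252.7] [  1.4 -84.1]
```

View pics/s6.png

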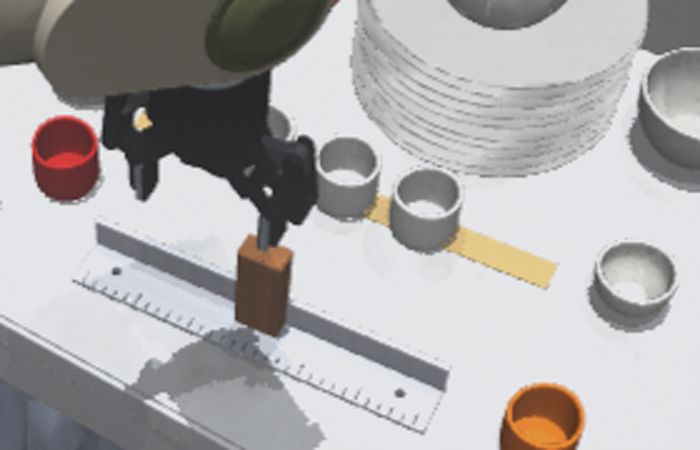

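The straightedge stands free on its foot and the cups cover the tape. The left cup is partly hidden in the scene view, but the top camera puts it 1 mm off the centre line.

```bash
python3 -c "
from rig import finish_job; print(finish_job())"
```

```text
the job is handed in; nothing more can be done
None
```

The job is handed in, with no verdict returned: my last measurement put all three cups upright and within about 4 mm of the tape's centre line (limit 14 mm), and the straightedge stands released on its foot.

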